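# Slide the locked sample carriage to the reader

## Task

With the fingertips, press down the lock button on the sample carriage and, keeping it pressed the whole way, slide the carriage along its rail until it is fully against the end stop that carries the tall reader post; then let the button come up so the carriage locks there, and move clear. Only press and push: do not touch the vial on the carriage, lift nothing, and leave the loose things around the rail where they are.

Things in the scene. Friction and masses are not known exactly. Their poses are not given: they have to be found in the camera images.
- rail: fixed linear rail on the worktop: aluminium base plate 76 mm (x) by 390 mm (y) by 10 mm high, two steel shafts with a dark brake strip between, end blocks 32 mm high. Origin: centre of its underside. The carriage slides along the rail's own y axis, either way; its own x axis points to the back (vial side), z up
- carriage_mid (a point): middle of the top face of the carriage plate (grey, 90 mm across the rail, 66 mm along it), 46 mm above the worktop. It starts near the rail's middle with a stop on either side, 60 to 140 mm of travel away. When the carriage rests against a stop, this point is 47 mm horizontally from the stop's origin
- button_top (a point): middle of the top face of the black ribbed lock button on the carriage: 24 mm across by 42 mm along the rail, 24 mm to the rail's -x of carriage_mid, top 58 mm above the worktop when up; sinks with it. It lies between two carriage ridges with a clear gap of 48 mm along the rail, tops 8 mm above the button; shut fingers fit between and can push the ridge ahead
- lock_button (a joint): how far the button is pressed, m: 0 up (brake locked on the rail), 0.008 fully down. About 4.4 N starts it, 6.4 N holds it fully down on its hard stop; it springs up when let go. The brake eases as it goes down and is quite free in the last 3 mm; letting go brakes it wherever it stands
- reader_stop: end stop with the tall reader post: aluminium block 62x24x40 mm fixed across the rail, with a grey black-capped post with small lenses at its back (31 to 63 mm to the rail's +x), top 92 mm above the worktop. On either side of the carriage. Origin: on the rail's middle line, middle of its underside, 10 mm above the worktop
- plain_stop: the other end stop: dark steel block 62x24x40 mm, no post, top 50 mm above the worktop, fixed, on the other side of the carriage. Origin as for reader_stop
- sample_vial: the glass vial fixed in the carriage's socket, 22 mm diameter, 51 mm high; origin under its middle, 44 mm above the worktop. Not to be touched
- tube: clear screw-cap tube with a blue cap, 110x18x18 mm, lying in front of the rail (nearer the robot); origin under its middle
- spare_vial: black-capped glass vial, 22 mm diameter, 51 mm high, standing loose behind the rail; origin under its middle
- dish: clear square weighing dish, 64x64x16 mm, behind the rail; origin under its middle
- marker: black and white marker pen, 17x135x16 mm, lying in front of the rail; origin under its middle
- tip_box: blue pipette tip box with clear lid, 74x118x65 mm, on the right; origin under its middle
- tape_roll: roll of tape, 98 mm across, 25 mm high, on the right; origin under its middle
- carriage: the carriage; origin in the middle of the underside of its plate, 32 mm above the worktop, axes as the rail. A black-capped vial is fixed in its socket 27 mm to the rail's +x. With the button down it slides with about 1.5 N of friction plus 6 N per m/s; locked, it holds against a push of about 15 N

How it is judged (in metres and radians):
On the way, in this order (a step that is already met when the one before it is completed fails the run):
1. the lock button is pressed down while the carriage is still where it started (value of joint lock_button above 0.005 m and distance of carriage_mid from where it was at the start of the episode below 0.012 m), for 0.1 s.
2. the carriage stands against the stop with the reader post, the button still down (value of joint lock_button above 0.004 m and horizontal distance between carriage_mid and reader_stop below 0.05 m), for 0.1 s.
At the end, for the whole second after the job is handed in: the carriage is at rest within 3 mm of the stop with the reader post, the lock button is up (within 2 mm), and each loose thing is within 20 mm of where it stood (horizontal distance between carriage_mid and reader_stop below 0.05 m and value of joint lock_button below 0.002 m and linear speed of carriage below 0.005 m/s and distance of each of tube, spare_vial, dish, marker, tip_box, tape_roll from where it was at the start of the episode below 0.02 m); the robot touches nothing.
It fails at once if the button came up (less than 2 mm pressed) while the carriage was on its way, more than 15 mm from its start and more than 6 mm short of the reader stop (value of joint lock_button below 0.002 m and distance of carriage_mid from where it was at the start of the episode above 0.015 m and horizontal distance between carriage_mid and reader_stop above 0.053 m).
It fails at once if the fingers touched the sample vial (contact force between the fingers and sample_vial above 1 N).
It fails at once if a loose thing was lifted or carried off (height (world z) of any of tube, spare_vial, dish, marker, tip_box, tape_roll above 0.02 m or distance of any of tube, spare_vial, dish, marker, tip_box, tape_roll from where it was at the start of the episode above 0.04 m).
It also fails if it takes over 32 s, if anything falls off the work surface, if the arm or the gripper's body presses on something with over 40 N, if the wrist force passes 120 N, or if a joint passes its speed limit or range.

## Robot

A 6-joint arm with a two-finger parallel gripper is mounted at the origin on a cart in front of the work surface, level with it; the furniture and walls round the work are solid. World frame = base frame: x ahead of the robot, y to its left, z up, the work surface at z = 0. Lengths are in m, angles in degrees, forces in N, time in s.
With the tool pointing down it reaches from about 0.275 to 0.825 m from the base axis. Payload 5.2 kg.
Tool frame: the origin (TCP) lies on the centre line of the jaws, within the pads' length; the fingertips stand 8 mm ahead of it and the grasp point (between the pads) lies 11 mm behind it; z points along the fingers, y is the line along which they close (so a half turn about z gives the same grasp; the last joint's range is limited). The gripper opens to 93 mm and grips with 3 to 60 N. Pads are 15 mm wide; open, the fingers measure 128 mm over their backs; the gripper's body (75 mm by 188 mm) begins 65 mm behind the grasp point.
Start: joints at [53.698, 14.817, 87.949, -0, 77.235, -11.62], TCP at [0.23, 0.5, 0.227] pointing down, gripper open.
Joint ranges: [-179.93, 179.93], [-52.35, 119.4], [10.71, 147.94], [-69.91, 249.91], [12.55, 155.21], [-178.61, 178.61]. Speed limits (degrees/s): [147.25, 147.25, 180, 180, 180, 180].

## Interface

Orientations are given as a 3x3 rotation matrix whose columns are the frame's x, y, z axes.
In Python, from plant import bot, eyes, job gives the robot as it stands.
- The arm moves only by the tool nudge_tcp, called after ">>>" as name([rows], argument=value, ...), one row to a line, values as JSON. Schema: {"type":"object","properties":{"plan":{"type":"array","items":{"type":"object","properties":{"xyz":{"type":"array","items":{"type":"number"},"minItems":3,"maxItems":3},"rotvec":{"type":"array","items":{"type":"number"},"minItems":3,"maxItems":3}},"additionalProperties":false},"minItems":1,"maxItems":10},"aperture":{"type":"number"},"grip_n":{"type":"number"},"only":{"type":"string"},"quiet":{"type":"boolean"},"lines":{"type":"string"}},"required":["plan"],"additionalProperties":false}. plan is a list of rows, 1 to 10 of them, each an object with the fields xyz (a list: dx, dy, dz in parts of the range, where 1.0 means 0.75 m), rotvec (a list: a rotation vector rx, ry, rz in shares of 4 rad (1.0 is 4 rad)); a field left out counts as zero; each row is the pose to reach, as a shift and turn from the pose commanded when the call began, along the tool's axes at that moment; what a row does not reach only later rows make up. A row lasts 1/12 s, in which the tool goes at most 0.0417 m and 7.16 degrees, less where a joint would pass 70% of its speed; a pose out of reach is approached as far as the arm can. aperture is the opening from 0.0 (shut) to 1.0 (fully open), set as the call begins (left out keeps the last). The fingers move at their own pace and stop on an object; grip_n is the grip in N (left out, the last holds). Time passes only in rows, so rows that do not move let the fingers close. The tool returns the time, the measured TCP pose, the force, the opening and the grip force at its end. only (a regular expression) keeps the lines of the reply that match it, lines (a string "A,B") keeps lines A to B, and quiet returns only ok. A shift or turn number past 1, either way, is cut back to 1. Input that does not fit is refused with a message, and nothing moves.
- bot.observe(): the state, without advancing time (a new reading comes with each control period).
- eyes.grab_frame(name): name is "scene" or "top" or "wrist"; returns a dict with "pixels" (384x512x3 uint8, blue, green, red), "fov_y" (degrees; the focal length in pixels is half the picture's height over the tangent of half this angle, whatever the lens; pixels are square), "cx", "cy" (the principal point, pixels), "xyz" and "rotation" of the camera in the world; the wrist camera has in their place "T_tool_cam" (4x4, takes a point from camera to tool coordinates, whose origin is the TCP and whose axes are the flange's). Camera axes: x right, y down, z forward; pixel columns grow to the right and rows downward; lengths in m; the calibration is good to about 2 mm. A picture is of the moment at which its call begins: read the wrist's pose just before it. There is no depth.
- job.finish_job(): hands the job in; it is judged then, once.
The state is a dict: "time_s": time; "joint_pos": joint angles; "dq": joint speeds; "tau": joint torques, N m; "tcp_pos": TCP position; "tcp_rot": TCP orientation; "contact_force": force on the tool from outside, world axes, zero at the start; "wrist_torque": the same for the moment, N m; "grip_width": opening from 0.0 (shut) to 1.0 (fully open); "gripper_force": force on a finger pad.
Only numpy, scipy, OpenCV 4.12 (cv2) and the standard library are available. Lean on these libraries where they do the work, as an engineer would, in place of code of your own. Each camera call takes 0.05 s, during which the arm holds its last target. There are 200 camera calls.

## Working session

There is one attempt and no reset: what is moved stays moved. The work goes in short steps, Python scripts to look and compute and a tool call to move; the robot and the scene stay as the last step left them, time stands still between calls to the robot, and variables do not carry over. Pictures are saved under pics/ and viewed, at most 10 in all, crops included, and the job is handed in when it is done.

```bash
mkdir -p pics; python3 - <<'E'
from plant import bot, eyes
import cv2, json
s=bot.observe(); print(s["time_s"],s["tcp_pos"],s["tcp_rot"],s["contact_force"],s["grip_width"])
for n in ("scene","top"):
    f=eyes.grab_frame(n); cv2.imwrite(f"pics/{n}0.png",f["pixels"])
    print(n,{k:v for k,v in f.items() if k!="pixels"})
E
```

```text
0.0 [0.22932602 0.49930979 0.22582544] [[-9.08633038e-01  4.17594134e-01 -1.06849796e-03]
 [ 4.17595362e-01  9.08631846e-01 -1.51053538e-03]
 [ 3.40080563e-04 -1.81872214e-03 -9.99998288e-01]] [0.47313308 0.32876357 0.02952941] 0.9987163764751134
scene {'fov_y': 57.875234131837345, 'cx': 255.66456648464572, 'cy': 198.73946235746638, 'xyz': array([0.27705205, 0.50725652, 0.78728861]), 'rotation': array([[-8.86100551e-01, -3.49366046e-01,  3.04580333e-01],
       [-4.63493049e-01,  6.68027870e-01, -5.82162313e-01],
       [-8.04058846e-05, -6.57025213e-01, -7.53868598e-01]])}
top {'fov_y': 43.48372749049773, 'cx': 251.63843560972686, 'cy': 188.70051965166368, 'xyz': array([ 0.44010689, -0.02756807,  1.63764338]), 'rotation': array([[ 2.80093401e-04, -9.94527859e-01,  1.04471328e-01],
       [-9.99983491e-01, -8.78138711e-04, -5.67854017e-03],
       [ 5.73920672e-03, -1.04468013e-01, -9.94511687e-01]])}
```

View pics/scene0.png

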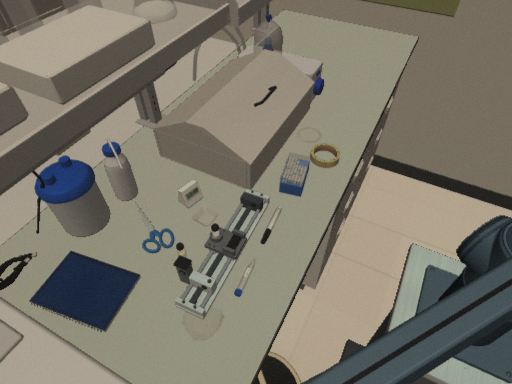

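View pics/top0.png

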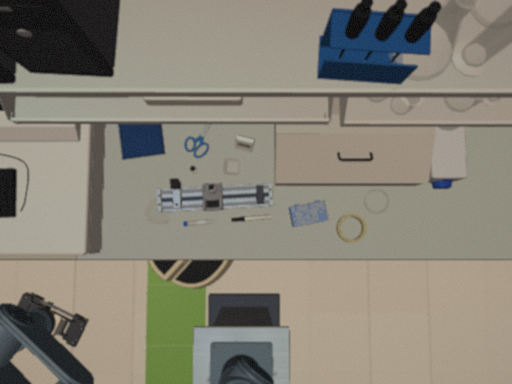

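The rail lies left to right in the top view (cols 158–272, rows 185–210). The reader post is at (175,184), its left/+y end, and the carriage at (212,197). In the scene view the post is at (183,265), the carriage at (226,240) and the dark plain stop at (252,200). I'll zoom in to measure.

```bash
python3 - <<'E'
import cv2, numpy as np
a=cv2.imread("pics/scene0.png")[180:320,165:285]; a=cv2.resize(a,None,fx=4.2,fy=4.2,interpolation=cv2.INTER_CUBIC)
cv2.imwrite("pics/sc.png",a)
b=cv2.imread("pics/top0.png")[155:235,150:280]; b=cv2.resize(b,None,fx=6,fy=6,interpolation=cv2.INTER_CUBIC)
cv2.imwrite("pics/tc.png",b)
E
```

```text
(no output)
```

View pics/sc.png

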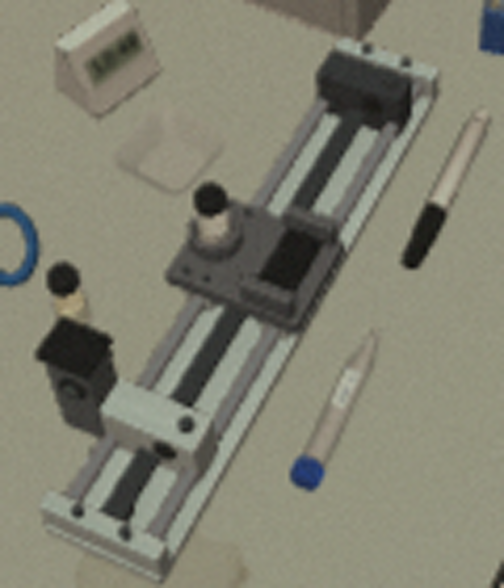

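View pics/tc.png

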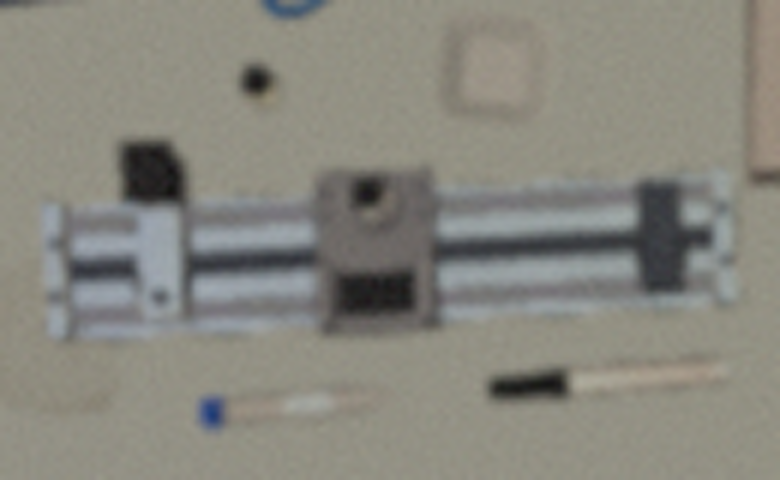

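The scene crop shows the button at (292,259), the reader stop top at (160,412) and the plain stop top at (366,77). In the top crop the same points are at (375,293), (160,260) and (661,236). Next I triangulate them.

```bash
cat >h.py <<'E'
import numpy as np
def ray(K,R,t,u):
    f=192/np.tan(np.radians(K[0]/2)); d=R@np.array([(u[0]-K[1])/f,(u[1]-K[2])/f,1]); return t,d/np.linalg.norm(d)
def tri(rs):
    A=sum(np.eye(3)-np.outer(d,d) for _,d in rs); b=sum((np.eye(3)-np.outer(d,d))@t for t,d in rs)
    p=np.linalg.solve(A,b); return p,max(np.linalg.norm((np.eye(3)-np.outer(d,d))@(p-t)) for t,d in rs)
def onz(r,z): return r[0]+r[1]*(z-r[0][2])/r[1][2]
def camray(f,u): return ray((f["fov_y"],f["cx"],f["cy"]),f["rotation"],f["xyz"],u)
E
python3 - <<'E'
from h import *
from plant import eyes
S=eyes.grab_frame("scene");T=eyes.grab_frame("top")
s=lambda u:camray(S,((u[0]+.5)/4.2-.5+165,(u[1]+.5)/4.2-.5+180))
t=lambda u:camray(T,((u[0]+.5)/6-.5+150,(u[1]+.5)/6-.5+155))
np.set_printoptions(precision=4,suppress=True)
for n,a,b,z in (("button",(292,259),(375,293),.058),("reader",(160,412),(160,260),.05),("plain",(366,77),(661,236),.05)):
    print(n,tri([s(a),t(b)]),onz(s(a),z),onz(t(b),z))
l,r=onz(t((57,270)),.032),onz(t((723,238)),.032);print(l,r,np.degrees(np.arctan2(*(l-r)[:2])))
E
```

```text
button (array([0.5565, 0.0932, 0.054 ]), np.float64(0.0011913572343680864)) [0.5539 0.0951 0.058 ] [0.5573 0.0934 0.058 ]
reader (array([0.5749, 0.2125, 0.0447]), np.float64(0.0018380670954706551)) [0.5711 0.2138 0.05  ] [0.576  0.2126 0.05  ]
plain (array([ 0.5894, -0.064 ,  0.044 ]), np.float64(0.0008138085381048262)) [ 0.5861 -0.0596  0.05  ] [ 0.5895 -0.0635  0.05  ]
[0.5719 0.2726 0.032 ] [ 0.5901 -0.0985  0.032 ] -2.808110657033095
```

Rail yaw is about +2.9°. The reader stop is on +y, so the travel is about 71 mm. Moving over the button with the fingers shut and tool y along the rail.

Careful with the scale: shifts go in shares of 0.75 m and turns go in shares of 4 rad. That gives: -0.33 m / 0.75 = -0.44, -0.3 m / 0.75 = -0.4, -27.6 degrees / 229.1831 = -0.1204.

>>> nudge_tcp([
  {"xyz": [-0.0267, -0.0133, 0], "rotvec": [0, 0, -0.0087]},
  {"xyz": [-0.0733, -0.036, 0], "rotvec": [0, 0, -0.0218]},
  {"xyz": [-0.12, -0.06, 0], "rotvec": [0, 0, -0.0349]},
  {"xyz": [-0.1667, -0.0827, 0], "rotvec": [0, 0, -0.048]},
  {"xyz": [-0.2133, -0.1067, 0], "rotvec": [0, 0, -0.0611]},
  {"xyz": [-0.26, -0.1293, 0], "rotvec": [0, 0, -0.0742]},
  {"xyz": [-0.3067, -0.152, 0], "rotvec": [0, 0, -0.0873]},
  {"xyz": [-0.3533, -0.176, 0], "rotvec": [0, 0, -0.1004]},
  {"xyz": [-0.4, -0.1987, 0], "rotvec": [0, 0, -0.1091]},
  {"xyz": [-0.44, -0.2187, 0], "rotvec": [0, 0, -0.1204]},
], aperture=0.0, grip_n=20)

```text
time_s: 1.03
tcp_pos: [0.4622, 0.2108, 0.2266]
tcp_rot: [[-0.999, -0.052, 0.0], [-0.052, 0.999, -0.0], [-0.0, -0.0, -1.0]]
contact_force: [0.6, -0.3, -0.1]
grip_width: 0.333
gripper_force: 0.0
```

>>> nudge_tcp([
  {},
])

```text
time_s: 1.12
tcp_pos: [0.4648, 0.2083, 0.2265]
tcp_rot: [[-0.999, -0.048, 0.002], [-0.048, 0.999, -0.002], [-0.002, -0.002, -1.0]]
contact_force: [0.3, 0.3, 0.5]
grip_width: 0.258
gripper_force: 0.0
```

```bash
python3 -c "
from plant import bot;s=bot.observe();print(s['tcp_pos'],s['tcp_rot'],s['contact_force'])"
```

```text
[0.46477937 0.20834429 0.22646813] [[-0.9988488  -0.04793231  0.00189131]
 [-0.04793637  0.99884805 -0.00216169]
 [-0.00178552 -0.00224986 -0.99999588]] [0.33488897 0.33891142 0.4600561 ]
```

In the tool's units: -0.119 m / 0.75 = -0.1587, -0.0854 m / 0.75 = -0.1139.

>>> nudge_tcp([
  {"xyz": [-0.0227, -0.032, 0.008]},
  {"xyz": [-0.0453, -0.064, 0.016]},
  {"xyz": [-0.068, -0.096, 0.024]},
  {"xyz": [-0.0907, -0.128, 0.032]},
  {"xyz": [-0.1139, -0.1587, 0.04]},
  {"xyz": [-0.1139, -0.1587, 0.04]},
  {"xyz": [-0.1139, -0.1587, 0.04]},
])

```text
time_s: 1.7
tcp_pos: [0.5524, 0.0978, 0.1957]
tcp_rot: [[-0.999, -0.048, -0.002], [-0.048, 0.999, 0.0], [0.002, 0.0, -1.0]]
contact_force: [-0.8, 0.6, -0.8]
grip_width: 0.003
gripper_force: 0.0
```

```bash
python3 - <<'E'
from plant import bot, eyes
import cv2,pickle
s=bot.observe();f=eyes.grab_frame("wrist");pickle.dump((s,f),open("w1.pkl","wb"))
print(s["tcp_pos"],f["T_tool_cam"],f["fov_y"],f["cx"],f["cy"])
cv2.imwrite("pics/w1.png",f["pixels"])
E
```

```text
[0.55237149 0.09782446 0.19572451] [[-1.13127425e-03 -9.59255377e-01 -2.82538215e-01  7.88676998e-02]
 [ 9.99998992e-01 -8.42844582e-04 -1.14239382e-03  3.52913703e-04]
 [ 8.57711610e-04 -2.82539222e-01  9.59255363e-01 -1.58337633e-01]
 [ 0.00000000e+00  0.00000000e+00  0.00000000e+00  1.00000000e+00]] 70.54072111358991 252.76670519034832 186.8704573140261
```

View pics/w1.png

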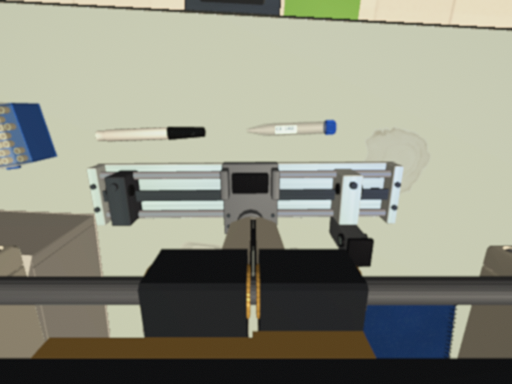

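The wrist view shows the button at about (250,183), between ridges at columns 228 and 274, with the rail aligned to the image rows. The reader stop is at about (350,197).

```bash
python3 - <<'E'
from h import *; import pickle,cv2
s,f=pickle.load(open("w1.pkl","rb"));np.set_printoptions(precision=4,suppress=True)
R=np.array(s["tcp_rot"]);M=np.eye(4);M[:3,:3]=R;M[:3,3]=s["tcp_pos"];C=M@f["T_tool_cam"]
g=f["pixels"][150:240,210:290].max(2); dark=(f["pixels"].max(2)<45).astype(np.uint8)
n,l,st,c=cv2.connectedComponentsWithStats(dark[165:200,225:275])
for i in range(1,n):
    if st[i,4]>100: print(st[i],c[i]+[225,165])
w=lambda u:ray((f["fov_y"],f["cx"],f["cy"]),C[:3,:3],C[:3,3],u)
p=onz(w((250,183)),.058);print("button",p,"tool d",R.T@(p-s["tcp_pos"]))
for u in ((341,176),(359,176),(97,165),(392,163)): print(u,onz(w(u),.05 if u[1]>170 else .032))
# triangulate button with top & scene
from plant import eyes
S=eyes.grab_frame("scene");T=eyes.grab_frame("top")
rs=[w((250,183)),camray(S,((292.5)/4.2-.5+165,(259.5)/4.2-.5+180)),camray(T,(375.5/6-.5+150,293.5/6-.5+155))]
print(tri(rs))
E
```

```text
[  7   8  36  20 683] [249.5505 182.5725]
button [0.556  0.0949 0.058 ] tool d [-0.0038 -0.0031  0.1377]
(341, 176) [0.5449 0.1995 0.05  ]
(359, 176) [0.5439 0.2202 0.05  ]
(97, 165) [ 0.5494 -0.0907  0.032 ]
(392, 163) [0.5301 0.2649 0.032 ]
(array([0.5565, 0.094 , 0.055 ]), np.float64(0.0015657593183028254))
```

In the tool's units: 0.115 m / 0.75 = 0.1533, -0.0037 m / 0.75 = -0.0049.

>>> nudge_tcp([
  {"xyz": [-0.0049, -0.004, 0.04]},
  {"xyz": [-0.0049, -0.004, 0.08]},
  {"xyz": [-0.0049, -0.004, 0.1133]},
  {"xyz": [-0.0049, -0.004, 0.14]},
  {"xyz": [-0.0049, -0.004, 0.1533]},
  {"xyz": [-0.0049, -0.004, 0.1533]},
  {"xyz": [-0.0049, -0.004, 0.1533]},
])

```text
time_s: 2.43
tcp_pos: [0.5561, 0.0964, 0.0822]
tcp_rot: [[-0.999, -0.052, 0.0], [-0.052, 0.999, 0.0], [-0.0, 0.0, -1.0]]
contact_force: [0.5, 0.3, 0.8]
grip_width: 0.004
gripper_force: 0.0
```

```bash
python3 - <<'E'
from plant import bot, eyes
import cv2
print(bot.observe()["tcp_pos"]); f=eyes.grab_frame("wrist")
cv2.imwrite("pics/w2.png",f["pixels"])
E
```

```text
[0.5561495  0.09640261 0.08223457]
```

View pics/w2.png

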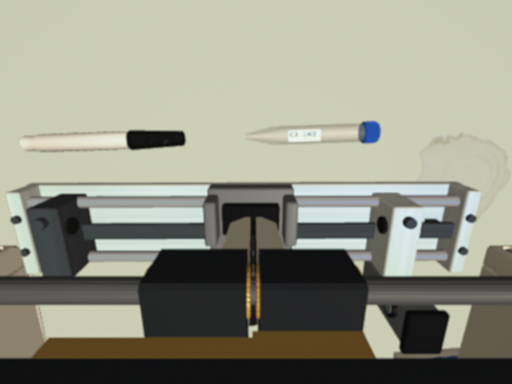

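The fingertips (252,225) sit centred over the button, between ridges at columns 211 and 291. Pressing now.

In the tool's units: 0.023 m / 0.75 = 0.0307, 0.021 m / 0.75 = 0.028.

>>> nudge_tcp([
  {"xyz": [0, -0.0013, 0.0107]},
  {"xyz": [0, -0.0013, 0.0187]},
  {"xyz": [0, -0.0013, 0.024]},
  {"xyz": [0, -0.0013, 0.028]},
  {"xyz": [0, -0.0013, 0.0307]},
  {"xyz": [0, -0.0013, 0.0307]},
  {"xyz": [0, -0.0013, 0.0307]},
])

```text
time_s: 3.07
tcp_pos: [0.5567, 0.0946, 0.0592]
tcp_rot: [[-0.999, -0.051, 0.001], [-0.051, 0.999, 0.0], [-0.001, -0.0, -1.0]]
contact_force: [-0.1, -0.0, 5.4]
grip_width: 0.003
gripper_force: 2.8
```

In the tool's units: 0.003 m / 0.75 = 0.004, 0.002 m / 0.75 = 0.0027.

>>> nudge_tcp([
  {"xyz": [0, 0, 0.0027]},
  {"xyz": [0, 0, 0.004]},
  {"xyz": [0, 0, 0.004]},
  {"xyz": [0, 0, 0.004]},
])

```text
time_s: 3.4
tcp_pos: [0.5568, 0.0946, 0.0581]
tcp_rot: [[-0.999, -0.051, 0.002], [-0.051, 0.999, -0.0], [-0.002, -0.0, -1.0]]
contact_force: [-5.5, -0.1, 18.8]
grip_width: 0.004
gripper_force: 9.1
```

The button is on its hard stop (18.8 N). Sliding along +y.

In the tool's units: 0.032 m / 0.75 = 0.0427, 0.03 m / 0.75 = 0.04.

>>> nudge_tcp([
  {"xyz": [0, 0.0027, 0]},
  {"xyz": [0, 0.008, 0]},
  {"xyz": [0, 0.0147, 0]},
  {"xyz": [0, 0.0213, 0]},
  {"xyz": [0, 0.028, 0]},
  {"xyz": [0, 0.0347, 0]},
  {"xyz": [0, 0.04, 0]},
  {"xyz": [0, 0.0427, 0]},
  {"xyz": [0, 0.0427, 0]},
])

```text
time_s: 4.15
tcp_pos: [0.555, 0.1269, 0.058]
tcp_rot: [[-0.999, -0.051, 0.002], [-0.051, 0.999, -0.0], [-0.002, -0.0, -1.0]]
contact_force: [-4.9, 0.7, 18.0]
grip_width: 0.003
gripper_force: 9.2
```

Steady. Continuing to the stop.

In the tool's units: 0.034 m / 0.75 = 0.0453, 0.03 m / 0.75 = 0.04.

>>> nudge_tcp([
  {"xyz": [0, 0.0027, 0]},
  {"xyz": [0, 0.008, 0]},
  {"xyz": [0, 0.0147, 0]},
  {"xyz": [0, 0.0213, 0]},
  {"xyz": [0, 0.028, 0]},
  {"xyz": [0, 0.0347, 0]},
  {"xyz": [0, 0.04, 0]},
  {"xyz": [0, 0.0453, 0]},
  {"xyz": [0, 0.0453, 0]},
])

```text
time_s: 4.9
tcp_pos: [0.5531, 0.1611, 0.0581]
tcp_rot: [[-0.999, -0.051, 0.002], [-0.051, 0.999, 0.0], [-0.002, 0.0, -1.0]]
contact_force: [-5.3, 1.5, 18.0]
grip_width: 0.003
gripper_force: 9.2
```

In the tool's units: 0.005 m / 0.75 = 0.0067, 0.004 m / 0.75 = 0.0053.

>>> nudge_tcp([
  {"xyz": [0, 0.0013, 0]},
  {"xyz": [0, 0.0027, 0]},
  {"xyz": [0, 0.004, 0]},
  {"xyz": [0, 0.0053, 0]},
  {"xyz": [0, 0.0067, 0]},
  {"xyz": [0, 0.0067, 0]},
  {"xyz": [0, 0.0067, 0]},
])

```text
time_s: 5.48
tcp_pos: [0.5529, 0.1655, 0.058]
tcp_rot: [[-0.999, -0.051, 0.001], [-0.051, 0.999, -0.0], [-0.001, -0.0, -1.0]]
contact_force: [-5.7, -1.2, 18.7]
grip_width: 0.006
gripper_force: 9.2
```

In the tool's units: 0.004 m / 0.75 = 0.0053, 0.003 m / 0.75 = 0.004.

>>> nudge_tcp([
  {"xyz": [0, 0.0013, 0]},
  {"xyz": [0, 0.0027, 0]},
  {"xyz": [0, 0.004, 0]},
  {"xyz": [0, 0.0053, 0]},
  {"xyz": [0, 0.0053, 0]},
  {"xyz": [0, 0.0053, 0]},
])

```text
time_s: 5.98
tcp_pos: [0.5529, 0.1667, 0.058]
tcp_rot: [[-0.999, -0.052, 0.001], [-0.052, 0.999, -0.005], [-0.001, -0.005, -1.0]]
contact_force: [-6.0, -10.6, 20.0]
grip_width: 0.005
gripper_force: 9.6
```

In the tool's units: 0.002 m / 0.75 = 0.0027, 0.001 m / 0.75 = 0.0013.

>>> nudge_tcp([
  {"xyz": [0, 0.0013, 0]},
  {"xyz": [0, 0.0027, 0]},
  {"xyz": [0, 0.0027, 0]},
])

```text
time_s: 6.23
tcp_pos: [0.5531, 0.168, 0.058]
tcp_rot: [[-0.999, -0.052, 0.002], [-0.052, 0.999, -0.006], [-0.001, -0.006, -1.0]]
contact_force: [-4.3, -13.8, 19.3]
grip_width: 0.006
gripper_force: 9.3
```

```bash
python3 - <<'E'
from plant import bot, eyes
import cv2
f=eyes.grab_frame("wrist")["pixels"][150:300,170:470]
g=eyes.grab_frame("scene")["pixels"][220:320,165:285]
a=cv2.resize(f,(780,390),interpolation=cv2.INTER_CUBIC)
cv2.imwrite("pics/w3.png",a); cv2.imwrite("pics/s3.png",cv2.resize(g,None,fx=5,fy=5,interpolation=cv2.INTER_CUBIC))
E
```

```text
(no output)
```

View pics/w3.png

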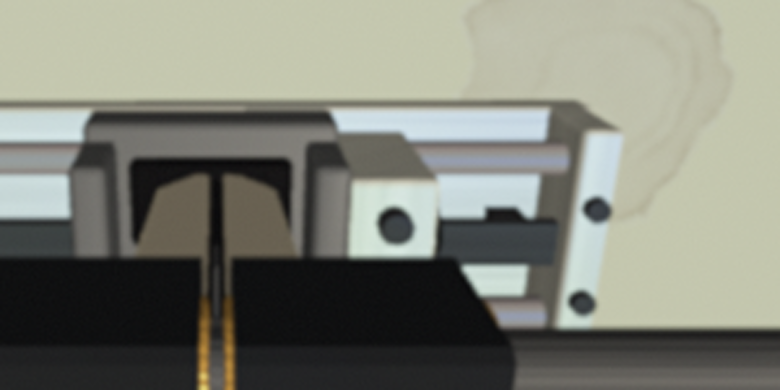

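View pics/s3.png

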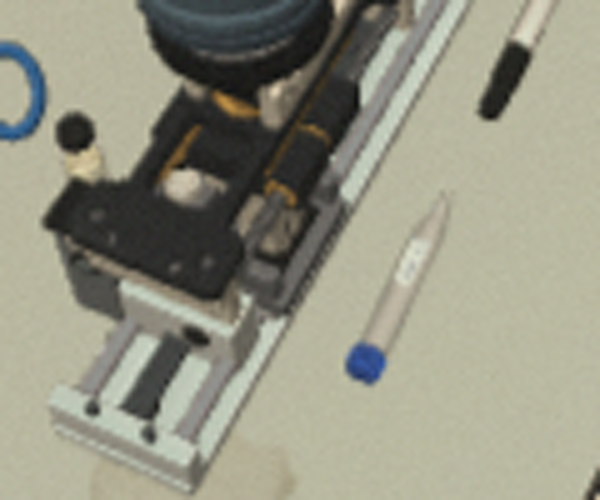

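The carriage plate meets the stop with no gap (about (340,150) in the wrist crop). Side force is 14 N against the stop, and the button is fully down. Lifting straight up to release it.

In the tool's units: -0.13 m / 0.75 = -0.1733, -0.1 m / 0.75 = -0.1333.

>>> nudge_tcp([
  {"xyz": [0, 0, -0.004]},
  {"xyz": [0, 0, -0.0093]},
  {"xyz": [0, -0.0013, -0.016]},
  {"xyz": [0, -0.0053, -0.024]},
  {"xyz": [0, -0.0093, -0.0373]},
  {"xyz": [0, -0.0093, -0.06]},
  {"xyz": [0, -0.0093, -0.0933]},
  {"xyz": [0, -0.0093, -0.1333]},
  {"xyz": [0, -0.0093, -0.1733]},
])

```text
time_s: 7.08
tcp_pos: [0.5519, 0.1645, 0.1867]
tcp_rot: [[-0.999, -0.051, -0.002], [-0.051, 0.999, 0.0], [0.002, 0.0, -1.0]]
contact_force: [-0.6, 0.2, 0.9]
grip_width: 0.003
gripper_force: 0.0
```

>>> nudge_tcp([
  {"xyz": [0.04, 0, -0.0133]},
  {"xyz": [0.08, 0, -0.0267]},
  {"xyz": [0.12, 0, -0.0267]},
  {"xyz": [0.16, 0, -0.0267]},
  {"xyz": [0.1733, 0, -0.0267]},
  {"xyz": [0.1733, 0, -0.0267]},
  {"xyz": [0.1733, 0, -0.0267]},
])

```text
time_s: 7.67
tcp_pos: [0.4237, 0.158, 0.2064]
tcp_rot: [[-0.999, -0.051, 0.002], [-0.051, 0.999, 0.0], [-0.002, 0.0, -1.0]]
contact_force: [0.1, -0.2, -0.7]
grip_width: 0.004
gripper_force: 0.0
```

```bash
python3 - <<'E'
from plant import eyes
import cv2
f=eyes.grab_frame("wrist")["pixels"][140:330]
g=eyes.grab_frame("top")["pixels"][155:235,150:280]
cv2.imwrite("pics/e.png",cv2.vconcat([cv2.resize(f,(640,238)),cv2.resize(g,(569,350),interpolation=cv2.INTER_CUBIC)[:, :569].copy() if 0 else cv2.resize(g,(640,350),interpolation=cv2.INTER_CUBIC)]))
E
```

```text
(no output)
```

View pics/e.png

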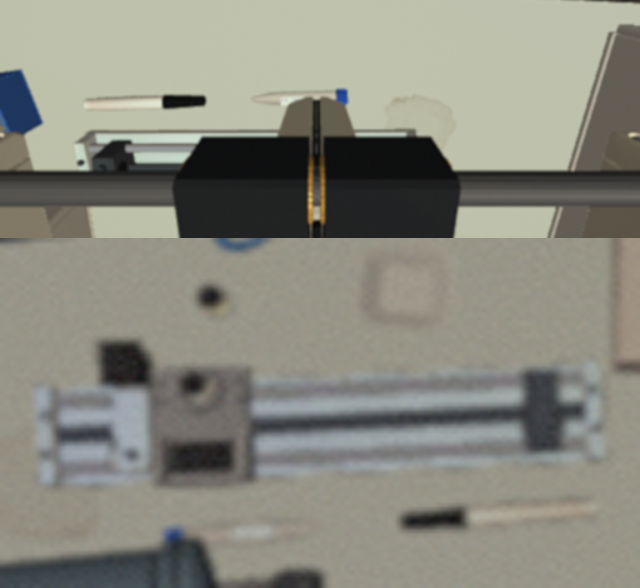

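The top view shows the carriage at (203,425) flush against the reader stop at (132,425). The loose items shown are undisturbed, and the arm is clear.

```bash
python3 -c "
from plant import job;print(job.finish_job())"
```

```text
the job is handed in; nothing more can be done
None
```

The carriage was slid with the button held down until it was flush against the reader stop, then the button was let up and the arm moved clear; the job was handed in at about 8 s, with no verdict returned.

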